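Feed a parcel along the fence to the stop with a push stick

ROBOT

A 6-joint arm with a two-finger parallel gripper is mounted at the origin on the work surface. World frame = base frame: x ahead of the robot, y to its left, z up, the work surface at z = 0. Lengths are in m, angles in degrees, forces in N, time in s.
With the tool pointing down it reaches from about 0.3 to 0.75 m from the base axis. Payload 8.5 kg.
Tool frame: the origin (TCP) lies midway between the tips of the shut fingers; the grasp point (between the pads) lies 19 mm behind it (env.hold_point_z is the distance from the TCP to the grasp point, in m); z points along the fingers, y is the line along which they close (so a half turn about z gives the same grasp; the last joint's range is limited). The gripper opens to 85 mm and grips with 20 to 120 N. Pads are 22 mm wide; open, the fingers measure 114 mm over their backs; the gripper's body (76 mm by 85 mm) begins 54 mm behind the grasp point. The pads swing forward as they close: fully open they stand 13 mm farther back than shut.
Start: joints at [54.07, 21.807, 74.336, -0, 83.858, -12.336], TCP at [0.22, 0.504, 0.231] pointing down, gripper open.
Joint ranges: [-178.18, 178.18], [-50.72, 133.34], [12.68, 142.11], [-81.47, 261.47], [9.98, 163.14], [-165.26, 165.26]. Speed limits (degrees/s): [136.94, 136.94, 180, 180, 180, 180].

INTERFACE

Orientations are given as a 3x3 rotation matrix whose columns are the frame's x, y, z axes.
In Python, from rig import observe, get_image, camera_info, env gives the robot as it stands.
- The arm moves only by the tool drive_tool, never from a script. Its arguments are lists of equal length, an entry for each row: "offset": the shift along the tool's x, y, z in units of 40 mm (1.0 is 40 mm), a list of three; "turn": the turn, a rotation vector about the tool's x, y, z in units of 6 degrees (1.0 is 6 degrees), a list of three; "hand": the opening, from 0 (shut) to 1 (fully open). A call has exactly 10 rows; each row shifts and turns the commanded pose from where the row before left it, along the tool's axes as they then stand; what a row does not reach is not made up. A row lasts 1/8 s, in which the tool goes at most 62.5 mm and 10.7 degrees, less where a joint would pass 70% of its speed; a pose out of reach is approached as far as the arm can. A call is refused whole if a number of a shift passes 1 or a number of a turn 1, either way. A call with a gripper value outside its range is refused whole. The fingers move at their own pace and stop on an object; "newtons" is the grip in N (left out, the last holds). Time passes only in rows, so rows that do not move let the fingers close, or fill a call up. It gives the time, the measured TCP pose, the force, the opening and the grip force at its end, in the units of the state.
- observe(): the state, without advancing time (a new reading comes with each control period).
- get_image(name): name is "side" or "top"; returns the picture (400x640x3 uint8, blue, green, red); there is no depth.
- camera_info(name): a dict with "fx", "fy", "cx", "cy" (pixels), "k1" (the pictures are not rectified: a ray, as slopes to the right and down, at radius r is drawn at 1 + k1 r^2 times it, then the intrinsics apply), "world_to_cam" (4x4, takes a point from world to camera coordinates). Camera axes: x right, y down, z forward; pixel columns grow to the right and rows downward; lengths in m; the calibration is good to about 2 mm. A picture is of the moment at which its call begins. camera_info takes no time and is no camera call.
- env.close_job(): hands the job in; it is judged then, once.
The state is a dict: "time_s": time; "q": joint angles; "qvel": joint speeds; "joint_efforts": joint torques, N m; "position": TCP position; "tool_rot": TCP orientation; "ft_force": force on the tool from outside, world axes, zero at the start; "wrist_torque": the same for the moment, N m; "grip_width": finger opening in m; "gripper_force": force on a finger pad.
Only numpy, scipy, OpenCV 4.12 (cv2) and the standard library are available. Lean on these libraries where they do the work, as an engineer would, in place of code of your own. Each camera call takes 0.05 s, during which the arm holds its last target. There are 200 camera calls.

TASK

Pick up the push stick and with it press the parcel flush against the aluminium fence on the open part of the deck; then, keeping it pressed lightly (about 5 N) against the fence all the way, feed it under the clear guard until it meets the orange stop plate, and hold it firmly (about 15 N) against the plate for half a second. Leave the parcel under the guard, flush with the fence, and lay the stick back on its black mat; only the stick may touch the parcel, and the stamp, tape roll and pen cup stay where they are.

Things in the scene. Friction and masses are not known exactly. Their poses are not given: they have to be found in the camera images.
- feed_board: fixed white deck slab, x -110 to +70, y -230 to +230, 20 mm high; origin on the table. +y is the feed direction; the fence is on its -x side. Clear guard plate: underside 70 mm above the deck, over board x -126 to +64 and y +25 to +215 mm, on posts behind the fence, open towards +x and -y; a black reader head on it reaches 118 mm above the deck. Deck y -230 to +25 is open
- fence: the aluminium fence rail, fixed on the deck, 25 mm thick, 35 mm high above the deck, 460 mm long along its y. Origin: middle of its working face's lower edge, at deck height (20 mm above the table), at board (-85, 0) mm. +x points out of the face over the deck, +y is the feed direction
- parcel: the small stiff brown parcel, 80 (x) by 110 (y) by 50 mm high, about 0.25 to 0.5 kg, lying on the open deck a little off the fence and slightly askew; origin at the centre of its underside, y along its length (feed direction when straight). Flush with the fence its origin lies 40 mm from the face
- push_stick: push stick lying flat on its mat, 120 g, 290 mm along x. Origin: underside, mid-width, in the red handle (x -90 to +40 mm, 18 wide in y, 36 high). Wooden bar x +40 to +200, 18 wide, 24 high. Heel: block on the +y flank, x +102 to +120, out to y +33, 24 high; its +x face pushes the parcel's rear while the nose ahead of it (flank at y +9) lies along the parcel's outer side, pressing it to the fence
- rest_mat: the black rubber mat that the stick rests on, fixed, 330 (x) by 110 (y) by 4 mm; origin at the centre of its underside
- stop_block: the fixed grey stop block at the end of the deck, 80 (x) by 26 (y) by 40 mm high; origin on the deck, middle of its face towards the feed, at board (-45, +200) mm, 40 mm out from the fence face. On two rods in front of it stands the orange stop plate, 60 mm wide, rigid; its face is set by hand somewhere between board y +130 and +165 mm, and this setting is not reported: it has to be found by touch
- stamp: bystander: wooden hand stamp, 40 mm across, 72 mm high, upright; origin under its centre
- tape_roll: bystander: roll of tape, 90 mm across, 48 mm high, lying flat; origin under its centre
- pen_cup: bystander: yellow pen cup, 72 mm across, 80 mm high with pens to 130 mm; origin under its centre
Things that resemble listed ones, but are neither listed nor needed, are in the scene too. What is shaped like the parcel but red is not meant.

How it is judged (in metres and radians):
On the way, in this order (a step that is already met when the one before it is completed fails the run):
1. the held stick presses the parcel flush on the fence (over 1.5 N) on the open deck (x of parcel in the frame of fence below 0.043 m and angle between the y axis of parcel and the y axis of fence, either way round below 0.045 rad and y of parcel in the frame of fence below -0.03 m and contact force between parcel and fence above 1.5 N and contact force between push_stick and parcel above 0.5 N and contact force between the fingers and push_stick above 1 N), for 0.2 s.
2. under the guard, pushed by the held stick and pressed on the fence (over 1.5 N), not yet on the stop (x of parcel in the frame of fence below 0.043 m and angle between the y axis of parcel and the y axis of fence, either way round below 0.045 rad and y of parcel in the frame of fence above 0.03 m and contact force between parcel and fence above 1.5 N and contact force between parcel and stop_block below 1 N and contact force between push_stick and parcel above 0.5 N and contact force between the fingers and push_stick above 1 N), for 0.1 s.
3. the held stick holds the parcel against the stop plate (over 8 N), flush with the fence (x of parcel in the frame of fence below 0.043 m and angle between the y axis of parcel and the y axis of fence, either way round below 0.045 rad and contact force between parcel and stop_block above 8 N and contact force between push_stick and parcel above 0.5 N and contact force between the fingers and push_stick above 1 N), for 0.4 s.
At the end, for the whole second after the job is handed in: Parcel flat, at rest under the guard, its origin over 68 mm along fence y, within 43 mm of the fence face, askew under 0.045 rad; push stick flat, released and at rest on the mat, origin within 110 mm along and 45 mm across of the mat centre (x of parcel in the frame of fence between 0.036 and 0.043 m and angle between the y axis of parcel and the y axis of fence, either way round below 0.045 rad and y of parcel in the frame of fence above 0.068 m and angle between parcel's own z axis and vertical below 0.05 rad and linear speed of each of parcel, push_stick below 0.01 m/s and x of push_stick in the frame of rest_mat between -0.11 and 0.11 m and y of push_stick in the frame of rest_mat between -0.045 and 0.045 m and z of push_stick in the frame of rest_mat between 0.001 and 0.008 m and angle between push_stick's own z axis and vertical below 0.1 rad and contact force between the fingers and push_stick below 0.1 N); the robot touches nothing.
It fails at once if the parcel leaves the fence by more than 4 mm, or goes askew by more than 0.07 rad, under the guard (y of parcel in the frame of fence above -0.025 m and (x of parcel in the frame of fence above 0.044 m or angle between the y axis of parcel and the y axis of fence, either way round above 0.07 rad)).
It fails at once if the gripper or arm touches the parcel (contact force between any of the fingers, the arm and parcel above 0.3 N).
It fails at once if the parcel is pressed with more than 20 N on the fence, or more than 30 N on the stop plate (contact force between parcel and fence above 20 N or contact force between parcel and stop_block above 30 N).
It fails at once if a bystander is moved more than 15 mm (distance of any of stamp, tape_roll, pen_cup from where it was at the start of the episode above 0.015 m).
It also fails if it takes over 72 s, if anything falls off the work surface, if the arm or the gripper's body presses on something with over 40 N, if the wrist force passes 120 N, or if a joint passes its speed limit or range.

## Working session

There is one attempt and no reset: what is moved stays moved. The work goes in short steps, Python scripts to look and compute and a tool call to move; the robot and the scene stay as the last step left them, time stands still between calls to the robot, and variables do not carry over. Pictures are saved under pics/ and viewed, at most 10 in all, crops included, and the job is handed in when it is done.

Besides the shell and the picture viewer there is one more tool, called after "Request:" as name(argument=value, ...) on one line, values as JSON. drive_tool: Moves the arm, as the interface text tells. Its arguments: {"type":"object","properties":{"offset":{"type":"array"},"turn":{"type":"array"},"hand":{"type":"array"},"newtons":{"type":"number"}},"required":["offset","turn","hand"]}

```bash
ls; mkdir -p pics
python3 - <<'E'
from rig import *
import cv2
for n in("top","side"):
    cv2.imwrite(f"pics/{n}0.png",get_image(n)); print(n,camera_info(n))
print(observe(), env.hold_point_z)
E
```

```text
pics
top {'fx': 403.07580908323797, 'fy': 403.07580908323797, 'cx': 319.55121018496266, 'cy': 196.61747419940764, 'k1': -0.04726601464758344, 'world_to_cam': array([[ 0.01566688, -0.99972035,  0.01771344, -0.06847989],
       [-0.99216061, -0.01774024, -0.12370374,  0.505335  ],
       [ 0.12398339, -0.01563653, -0.99216108,  1.23663901],
       [ 0.        ,  0.        ,  0.        ,  1.        ]])}
side {'fx': 409.93331458604575, 'fy': 409.93331458604575, 'cx': 311.6050472619477, 'cy': 198.17276814088592, 'k1': 0.003814348354075822, 'world_to_cam': array([[ 0.98648044, -0.1638135 ,  0.00463473, -0.49378056],
       [-0.07213522, -0.45944313, -0.88527313,  0.06890796],
       [ 0.14714908,  0.8729703 , -0.46504838,  1.06951385],
       [ 0.        ,  0.        ,  0.        ,  1.        ]])}
{'time_s': 0.1, 'q': array([ 5.40697009e+01,  2.18384691e+01,  7.43788736e+01,  6.32512069e-04,
        8.38595684e+01, -1.23322019e+01]), 'qvel': array([ 0.03659521, -0.19020172, -0.15060894,  0.0350735 , -0.12870906,
        0.08668715]), 'joint_efforts': array([ 3.24405148e-03, -4.49220479e+01, -2.31654292e+01, -2.28122076e-04,
        3.65930209e-03, -3.45656645e-05]), 'position': array([0.2199853 , 0.50380287, 0.23077002]), 'tool_rot': array([[-9.16375431e-01,  4.00319166e-01, -7.96580410e-04],
       [ 4.00319848e-01,  9.16374842e-01, -1.08050346e-03],
       [ 2.97420003e-04, -1.30903377e-03, -9.99999099e-01]]), 'ft_force': array([ 0.23811287, -0.08932797,  0.09526757]), 'wrist_torque': array([ 0.04058031, -0.00447957,  0.00985417]), 'gripper_force': 0.0, 'grip_width': 0.08580963448523354} 0.0187
```

View pics/top0.png

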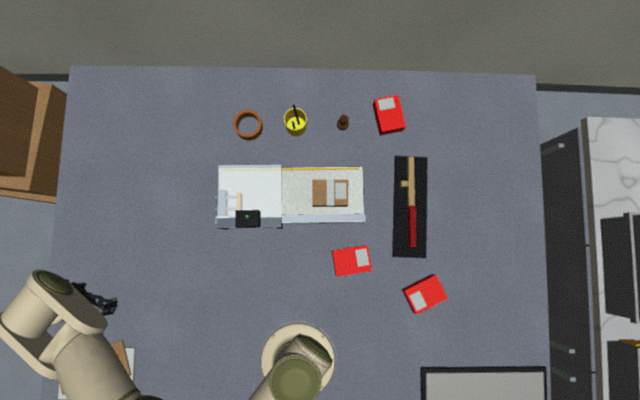

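View pics/side0.png

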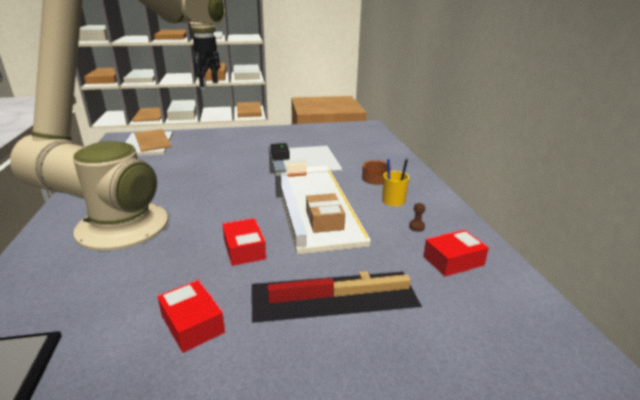

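The brown parcel is at top (330,192). The red look-alikes at (389,114), (352,261) and (425,294) are not meant. The stick is at (411,205), with its handle at the bottom and its heel pointing left. The fence is the rail along the lower edge (290,218) and the guard is on the left. I'll enlarge these to confirm.

```bash
cat > h.py <<'E'
from rig import *
import cv2, numpy as np
def crop(img,x,y,w,h,s,name):
    cv2.imwrite(name,cv2.resize(img[y:y+h,x:x+w],None,fx=s,fy=s,interpolation=cv2.INTER_CUBIC))
def px2w(cam,u,v,z):
    c=camera_info(cam); d=np.array([(u-c['cx'])/c['fx'],(v-c['cy'])/c['fy']]); s=d.copy()
    for _ in range(20): s=d/(1+c['k1']*(s@s))
    T=c['world_to_cam']; R=T[:3,:3]; o=-R.T@T[:3,3]; r=R.T@np.array([s[0],s[1],1])
    return o+r*(z-o[2])/r[2]
def w2px(cam,p):
    c=camera_info(cam); q=c['world_to_cam']@np.r_[p,1]; s=q[:2]/q[2]; s=s*(1+c['k1']*(s@s))
    return np.array([s[0]*c['fx']+c['cx'],s[1]*c['fy']+c['cy']])
E
python3 - <<'E'
from h import *
t=cv2.imread('pics/top0.png')
crop(t,205,150,170,90,4.7,'pics/c1.png'); crop(t,385,145,50,120,5,'pics/c2.png')
E
```

```text
(no output)
```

View pics/c1.png

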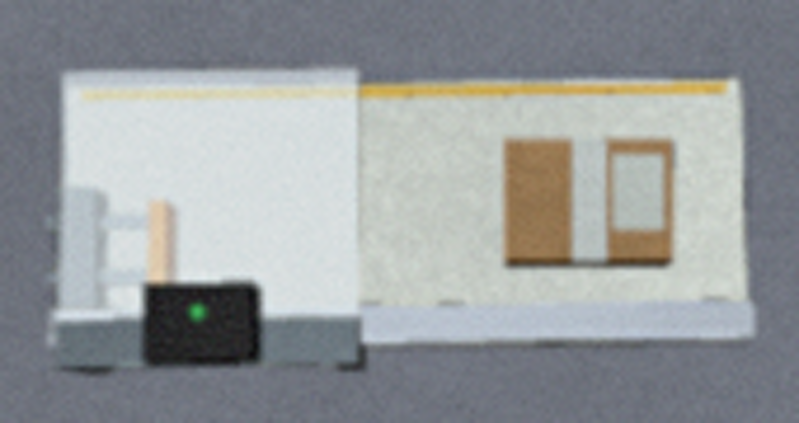

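View pics/c2.png

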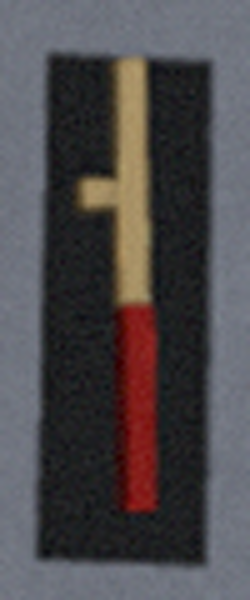

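```bash
cat >> h.py <<'E'
from scipy.optimize import least_squares
def fit(cam,model,px,g):
    model=np.array(model,float);px=np.array(px,float)
    def tr(p): 
        c,s=np.cos(p[2]),np.sin(p[2]); return np.c_[p[0]+c*model[:,0]-s*model[:,1],p[1]+s*model[:,0]+c*model[:,1],model[:,2]]
    f=lambda p:(np.array([w2px(cam,q) for q in tr(p)])-px).ravel()
    r=least_squares(f,g); return r.x,np.abs(r.fun).max(),r.fun.reshape(-1,2)
E
python3 - <<'E'
from h import *
A=lambda L:[(205-.4+x/4.7,150-.4+y/4.7) for x,y in L]
B=lambda L:[(385-.4+x/5,145-.4+y/5) for x,y in L]
np.set_printoptions(precision=4,suppress=True)
m=lambda L:np.array(L)/1000
b=fit('top',m([(70,-230,20),(-85,-230,55),(-110,-230,55),(64,25,93),(64,215,93)]),A([(739,80),(752,300),(754,337),(358,72),(62,72)]),[.4,0,0]);print('board',b)
p=fit('top',m([(40,55,70),(40,-55,70),(-40,-55,70),(-40,55,70)]),A([(505,139),(673,141),(671,262),(506,262)]),[.45,0,0]);print('parcel',p)
s=fit('top',m([(200,9,28),(200,-9,28),(120,33,28),(102,33,28),(-90,9,40),(-90,-9,40),(40,9,40),(40,-9,40)]),B([(115,59),(147,59),(78,178),(78,210),(122,511),(157,511),(116,303),(157,303)]),[.4,-.3,0]);print('stick',s)
k=fit('top',m([(165,55,4),(165,-55,4),(-165,-55,4),(-165,55,4)]),B([(50,55),(212,61),(205,563),(37,557)]),[.4,-.3,0]);print('mat',k)
c,sn=np.cos(b[0][2]),np.sin(b[0][2]);Rb=np.array([[c,-sn],[sn,c]])
print('parcel in fence',Rb.T@(p[0][:2]-b[0][:2])+[.085,0], p[0][2]-b[0][2])
for z in (.04,.06,.07): print('plate',[Rb.T@(px2w('top',*q,z)[:2]-b[0][:2])for q in A([(174,205),(174,283)])])
print(px2w('top',411,210,.04))
E
```

```text
board (array([0.5315, 0.0329, 0.0305]), np.float64(0.4780317294680856), array([[ 0.0651, -0.2708],
       [ 0.0859,  0.1018],
       [-0.1117,  0.3379],
       [-0.0548, -0.478 ],
       [ 0.0211,  0.2924]]))
parcel (array([ 0.5155, -0.0908,  0.0109]), np.float64(0.5238135465227742), array([[-0.0584,  0.0895],
       [-0.0047, -0.0566],
       [ 0.5238,  0.0994],
       [-0.4593, -0.1373]]))
stick (array([ 0.4432, -0.3504, -0.0022]), np.float64(1.3395821690195362), array([[ 0.1301, -0.2392],
       [-0.7276, -0.1073],
       [ 0.338 ,  0.3281],
       [ 0.3815, -0.4942],
       [ 0.4819,  0.1219],
       [-0.7671,  0.2104],
       [ 1.3396,  0.0264],
       [-1.1781,  0.1361]]))
mat (array([ 0.4859, -0.3527, -0.0307]), np.float64(0.8371000464472615), array([[-0.4472, -0.8371],
       [ 0.3771, -0.3106],
       [ 0.3797,  0.6821],
       [-0.2951,  0.3911]]))
parcel in fence [ 0.0653 -0.1232] -0.019601086290430825
plate [array([-0.0151,  0.1515]), array([-0.0672,  0.151 ])]
plate [array([-0.0178,  0.148 ]), array([-0.069 ,  0.1475])]
plate [array([-0.0191,  0.1462]), array([-0.07  ,  0.1458])]
[ 0.4683 -0.3472  0.04  ]
```

The fits place everything I need: parcel at fence (65, -123) mm with about -1.1° skew, stick at world (0.443, -0.350) with yaw near 0, and stop plate at roughly board y 147. I'll swing around the base toward the stick.

Request:
drive_tool(offset=[[-0.82,0.13,0],[-0.82,0.13,0],[-0.82,0.13,0],[-0.82,0.13,0],[-0.82,0.13,0],[-0.82,0.13,0],[-0.82,0.13,0],[-0.82,0.13,0],[-0.82,0.13,0],[-0.82,0.13,0]], turn=[[0,0,0.87],[0,0,0.87],[0,0,0.87],[0,0,0.87],[0,0,0.87],[0,0,0.87],[0,0,0.87],[0,0,0.87],[0,0,0.87],[0,0,0.87]], hand=[1,1,1,1,1,1,1,1,1,1])

```text
time_s: 1.35
position: [0.4732, 0.3051, 0.2309]
tool_rot: [[-0.242, 0.97, -0.001], [0.97, 0.242, -0.0], [-0.0, -0.001, -1.0]]
ft_force: [0.3, 1.5, 0.4]
grip_width: 0.0858
gripper_force: 0.0
```

Request:
drive_tool(offset=[[-0.75,0.36,0],[-0.75,0.36,0],[-0.75,0.36,0],[-0.75,0.36,0],[-0.75,0.36,0],[-0.75,0.36,0],[-0.75,0.36,0],[-0.75,0.36,0],[-0.75,0.36,0],[-0.75,0.36,0]], turn=[[0,0,0.87],[0,0,0.87],[0,0,0.87],[0,0,0.87],[0,0,0.87],[0,0,0.87],[0,0,0.87],[0,0,0.87],[0,0,0.87],[0,0,0.87]], hand=[1,1,1,1,1,1,1,1,1,1])

```text
time_s: 2.6
position: [0.563, -0.0034, 0.2309]
tool_rot: [[0.618, 0.786, -0.001], [0.786, -0.618, 0.0], [-0.0, -0.001, -1.0]]
ft_force: [0.4, 0.5, 0.8]
grip_width: 0.0856
gripper_force: 0.0
```

Request:
drive_tool(offset=[[-0.68,0.65,0],[-0.68,0.65,0],[-0.68,0.65,0],[-0.68,0.65,0],[-0.68,0.65,0],[-0.68,0.65,0],[-0.68,0.65,0],[-0.68,0.65,0],[-0.68,0.65,0],[-0.68,0.65,0]], turn=[[0,0,0.87],[0,0,0.87],[0,0,0.87],[0,0,0.87],[0,0,0.87],[0,0,0.87],[0,0,0.87],[0,0,0.87],[0,0,0.87],[0,0,0.87]], hand=[1,1,1,1,1,1,1,1,1,1])

```text
time_s: 3.85
position: [0.4514, -0.3494, 0.2309]
tool_rot: [[1.0, -0.006, -0.001], [-0.006, -1.0, 0.001], [-0.001, -0.001, -1.0]]
ft_force: [0.7, -0.1, -0.0]
grip_width: 0.0857
gripper_force: 0.0
```

Run:
```python
from h import *
t=cv2.imread('pics/side0.png')
crop(t,245,260,180,65,4.4,'pics/c3.png')
```

```text
(no output)
```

View pics/c3.png

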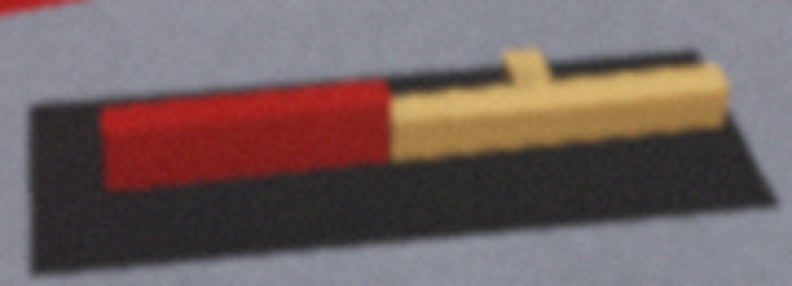

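The crop shows the stick flat: handle from (103,110) to (388,160), tip at (726,95), heel at (528,60). I'll refine the pose from this view.

Run:
```python
from h import *
np.set_printoptions(precision=4,suppress=True)
m=lambda L:np.array(L)/1000
S=lambda L:[(245-.4+x/4.4,260-.4+y/4.4) for x,y in L]
s=fit('side',m([(-90,-9,4),(200,-9,4),(-90,-9,40),(40,-9,40),(40,-9,4),(200,-9,28),(40,9,40),(102,33,28),(120,33,28)]),S([(106,189),(724,128),(105,135),(388,105),(390,162),(724,95),(388,82),(506,51),(540,50)]),[.44,-.35,0]);print('stick',s)
k=fit('side',m([(165,55,4),(165,-55,4),(-165,-55,4),(-165,55,4)]),S([(696,52),(776,203),(32,272),(33,105)]),[.48,-.35,0]);print('mat',k)
```

```text
stick (array([ 0.4441, -0.3551, -0.0103]), np.float64(1.8851571744910984), array([[-0.5349,  1.2199],
       [ 0.5172,  0.5605],
       [-1.1434, -0.8916],
       [ 1.0462, -0.5864],
       [ 0.0562,  0.6597],
       [ 1.8852, -1.1975],
       [-0.7647, -1.131 ],
       [-0.831 ,  0.4652],
       [-0.1874, -0.0998]]))
mat (array([ 0.4865, -0.3558, -0.0315]), np.float64(0.9767505499189042), array([[ 0.5872, -0.6026],
       [ 0.9768, -0.1213],
       [-0.5596,  0.0159],
       [-0.973 , -0.2076]]))
```

Request:
drive_tool(offset=[[0.05,0.06,0.6],[0,0,0.8],[0,0,0.8],[0,0,0.8],[0,0,0.8],[0,0,0.8],[0,0,0.5],[0,0,0.3],[0,0,0.12],[0,0,0]], turn=[[0,0,0],[0,0,0],[0,0,0],[0,0,0],[0,0,0],[0,0,0],[0,0,0],[0,0,0],[0,0,0],[0,0,0]], hand=[1,1,1,1,1,1,1,1,1,1])

```text
time_s: 5.1
position: [0.4544, -0.3511, 0.0108]
tool_rot: [[1.0, -0.003, 0.0], [-0.003, -1.0, -0.0], [0.0, 0.0, -1.0]]
ft_force: [-0.7, 0.2, 0.3]
grip_width: 0.0856
gripper_force: 0.0
```

Request:
drive_tool(offset=[[0,0,0],[0,0,0],[0,0,0],[0,0,0],[0,0,0],[0,0,0],[0,0,0],[0,0,0],[0,0,0],[0,0,0]], turn=[[0,0,0],[0,0,0],[0,0,0],[0,0,0],[0,0,0],[0,0,0],[0,0,0],[0,0,0],[0,0,0],[0,0,0]], hand=[0,0,0,0,0,0,0,0,0,0], newtons=110)

```text
time_s: 6.35
position: [0.4544, -0.3511, 0.011]
tool_rot: [[1.0, -0.003, 0.0], [-0.003, -1.0, -0.001], [0.0, 0.001, -1.0]]
ft_force: [-1.6, 0.9, 4.9]
grip_width: 0.0163
gripper_force: 108.0
```

Request:
drive_tool(offset=[[0,0,-0.5],[0,0,-0.95],[0,0,-0.95],[0,0,-0.85],[0,0,0],[0,0,0],[0,0,0],[0,0,0],[0,0,0],[0,0,0]], turn=[[0,0,0],[0,0,0],[0,0,-0.96],[0,0,-0.96],[0,0,-0.96],[0,0,-0.96],[0,0,-0.96],[0,0,-0.96],[0,0,-0.96],[0,0,-0.96]], hand=[0,0,0,0,0,0,0,0,0,0])

```text
time_s: 7.6
position: [0.4541, -0.3507, 0.1401]
tool_rot: [[0.694, 0.72, -0.001], [0.72, -0.694, 0.001], [0.0, -0.001, -1.0]]
ft_force: [0.9, 0.6, -1.2]
grip_width: 0.016
gripper_force: 107.3
```

Request:
drive_tool(offset=[[0,0,0],[0,0,0],[0,0,0],[0,0,0],[0,0,0],[0,0,0],[0,0,0],[0,0,0],[0.6,0.9,0],[0.6,0.9,0]], turn=[[0,0,-0.955],[0,0,-0.955],[0,0,-0.955],[0,0,-0.955],[0,0,-0.955],[0,0,-0.955],[0,0,-0.955],[0,0,-0.955],[0,0,0],[0,0,0]], hand=[0,0,0,0,0,0,0,0,0,0])

```text
time_s: 8.85
position: [0.5253, -0.3003, 0.1402]
tool_rot: [[-0.029, 1.0, -0.001], [1.0, 0.029, 0.0], [0.001, -0.001, -1.0]]
ft_force: [0.1, -0.9, -1.3]
grip_width: 0.0163
gripper_force: 107.5
```

Request:
drive_tool(offset=[[0.45,0.78,0],[0.45,0.77,0],[0,0,0.4],[0,0,0.6],[0,0,0.6],[0,0,0.5],[0,0,0.4],[0,0,0.18],[0,0,0],[0,0,0]], turn=[[0,0,0],[0,0,0],[0,0,0],[0,0,0],[0,0,0],[0,0,0],[0,0,0],[0,0,0],[0,0,0],[0,0,0]], hand=[0,0,0,0,0,0,0,0,0,0])

```text
time_s: 10.1
position: [0.586, -0.2632, 0.0341]
tool_rot: [[-0.03, 1.0, 0.001], [1.0, 0.03, -0.001], [-0.001, 0.001, -1.0]]
ft_force: [1.1, 0.0, -0.5]
grip_width: 0.0165
gripper_force: 107.7
```

Run:
```python
from h import *
t=get_image('top'); cv2.imwrite('pics/top1.png',t); s=get_image('side'); cv2.imwrite('pics/side1.png',s)
a=cv2.resize(t[150:260,270:430],None,fx=4,fy=4,interpolation=cv2.INTER_CUBIC)   # 640x440
cv2.imwrite('pics/c4.png',a)
o=observe();print(o['position'],o['tool_rot'].round(4).tolist(),o['ft_force'])
```

```text
[ 0.58591648 -0.26310726  0.03404933] [[-0.0302, 0.9995, 0.0011], [0.9995, 0.0302, -0.0007], [-0.0008, 0.001, -1.0]] [ 0.24910143  0.21966814 -0.607593  ]
```

View pics/c4.png

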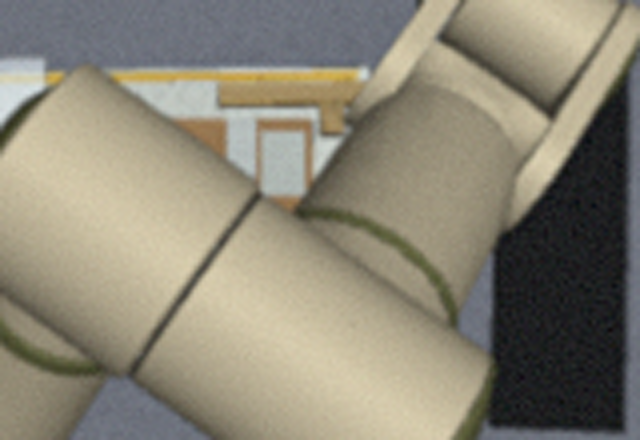

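The stick's nose tip is at crop (218,94) and the heel's front-face corner at (322,133), just behind and outside the parcel's right edge at (311,125).

Run:
```python
from h import *
np.set_printoptions(precision=4,suppress=True)
c,s=np.cos(.0305),np.sin(.0305);Rb=np.array([[c,-s],[s,c]])
F=lambda w:Rb.T@(w[:2]-[.5315,.0329])+[.085,0]
A=lambda x,y,z:F(px2w('top',270-.4+x/4,150-.4+y/4,z))
print('tip',A(218,83,.051),A(218,105,.051),'flank at heel',A(320,105,.051),'heel',A(322,133,.051))
print('parcel',A(227,119,.07),A(311,121,.07)); 
print('tcp',F(np.array([.586,-.2631])))
```

```text
tip [ 0.1373 -0.1072] [ 0.1199 -0.1069] flank at heel [ 0.1189 -0.1866] heel [ 0.0968 -0.1876]
parcel [ 0.1055 -0.113 ] [ 0.1032 -0.1775]
tcp [ 0.1304 -0.2975]
```

Request:
drive_tool(offset=[[0,-0.15,0],[0,-0.15,0],[0,-0.1,0],[0,-0.1,0],[0,-0.1,0],[0,-0.1,0],[0,-0.1,0],[0,-0.05,0],[0,0,0],[0,0,0]], turn=[[0,0,0],[0,0,0],[0,0,0],[0,0,0],[0,0,0],[0,0,0],[0,0,0],[0,0,0],[0,0,0],[0,0,0]], hand=[0,0,0,0,0,0,0,0,0,0])

```text
time_s: 11.45
position: [0.5516, -0.264, 0.0333]
tool_rot: [[-0.03, 1.0, -0.0], [1.0, 0.03, -0.0], [-0.0, -0.0, -1.0]]
ft_force: [2.2, -1.0, -0.8]
grip_width: 0.0165
gripper_force: 107.7
```

Request:
drive_tool(offset=[[0,-0.02,0],[0,-0.02,0],[0,-0.02,0],[0,-0.02,0],[0,-0.02,0],[0,0,0],[0,0,0],[0,0,0],[0,0,0],[0,0,0]], turn=[[0,0,0],[0,0,0],[0,0,0],[0,0,0],[0,0,0],[0,0,0],[0,0,0],[0,0,0],[0,0,0],[0,0,0]], hand=[0,0,0,0,0,0,0,0,0,0])

```text
time_s: 12.7
position: [0.5476, -0.2641, 0.0333]
tool_rot: [[-0.03, 1.0, -0.0], [1.0, 0.03, 0.0], [0.0, -0.0, -1.0]]
ft_force: [1.7, 0.1, -0.4]
grip_width: 0.0166
gripper_force: 107.7
```

Request:
drive_tool(offset=[[0,-0.015,0],[0,0,0],[0,-0.015,0],[0,0,0],[0,-0.01,0],[0,0,0],[0,-0.01,0],[0,0,0],[0,0,0],[0,0,0]], turn=[[0,0,0],[0,0,0],[0,0,0],[0,0,0],[0,0,0],[0,0,0],[0,0,0],[0,0,0],[0,0,0],[0,0,0]], hand=[0,0,0,0,0,0,0,0,0,0])

```text
time_s: 13.95
position: [0.5456, -0.2641, 0.0333]
tool_rot: [[-0.03, 1.0, -0.0], [1.0, 0.03, -0.0], [-0.0, -0.0, -1.0]]
ft_force: [3.8, -0.6, -0.9]
grip_width: 0.0162
gripper_force: 107.7
```

Request:
drive_tool(offset=[[0,-0.01,0],[0,0,0],[0,-0.01,0],[0,0,0],[0,0,0],[0,0,0],[0,0,0],[0,0,0],[0,0,0],[0,0,0]], turn=[[0,0,0],[0,0,0],[0,0,0],[0,0,0],[0,0,0],[0,0,0],[0,0,0],[0,0,0],[0,0,0],[0,0,0]], hand=[0,0,0,0,0,0,0,0,0,0])

```text
time_s: 15.2
position: [0.5449, -0.2641, 0.0333]
tool_rot: [[-0.03, 1.0, -0.0], [1.0, 0.03, 0.0], [0.0, -0.0, -1.0]]
ft_force: [3.2, -0.9, -1.0]
grip_width: 0.0162
gripper_force: 107.7
```

Request:
drive_tool(offset=[[0,-0.01,0],[0,0,0],[0,-0.01,0],[0,0,0],[0,-0.01,0],[0,0,0],[0,0,0],[0,0,0],[0,0,0],[0,0,0]], turn=[[0,0,0],[0,0,0],[0,0,0],[0,0,0],[0,0,0],[0,0,0],[0,0,0],[0,0,0],[0,0,0],[0,0,0]], hand=[0,0,0,0,0,0,0,0,0,0])

```text
time_s: 16.45
position: [0.5443, -0.2642, 0.0335]
tool_rot: [[-0.03, 1.0, 0.002], [1.0, 0.03, -0.0], [-0.0, 0.002, -1.0]]
ft_force: [7.7, -0.6, -1.2]
grip_width: 0.016
gripper_force: 107.9
```

Run:
```python
from h import *
f=[]
for i in range(5): get_image('top'); f.append(observe())
print(np.mean([o['ft_force'] for o in f],0),np.std([o['ft_force'] for o in f],0),f[-1]['wrist_torque'],f[-1]['position'])
```

```text
[ 6.77682045  0.59102023 -1.15021202] [0.35565758 0.67961371 0.36725251] [ 0.07301023 -1.08504447 -0.84287276] [ 0.54429734 -0.26423098  0.0335073 ]
```

Contact is about 6.8 N, so the parcel is pressed flush. Starting the feed.

Request:
drive_tool(offset=[[0.05,0,0],[0.05,0,0],[0.05,0,0],[0.05,0,0],[0.05,0,0],[0.05,0,0],[0.05,0,0],[0.05,0,0],[0,0,0],[0,0,0]], turn=[[0,0,0],[0,0,0],[0,0,0],[0,0,0],[0,0,0],[0,0,0],[0,0,0],[0,0,0],[0,0,0],[0,0,0]], hand=[0,0,0,0,0,0,0,0,0,0])

```text
time_s: 17.95
position: [0.5443, -0.2499, 0.034]
tool_rot: [[-0.03, 1.0, 0.003], [1.0, 0.03, -0.004], [-0.004, 0.003, -1.0]]
ft_force: [6.1, -5.7, -0.8]
grip_width: 0.0166
gripper_force: 107.8
```

```bash
cat > f.py <<'E'
from h import *
f=[];
for i in range(4): t=get_image('top'); f.append(observe())
F=np.mean([o['ft_force'] for o in f],0); t=np.mean([o['wrist_torque'] for o in f],0); p=f[-1]['position']
x=f[-1]['tool_rot'][:,0]; y=f[-1]['tool_rot'][:,1]
c,s=np.cos(.0305),np.sin(.0305)
d=p[:2]-[.5315,.0329]; P=[c*d[0]+s*d[1]+.085,-s*d[0]+c*d[1]]
print('press',F@y,'feed',-F@x,'Fz',F[2],'tz',t[2],'tcp fence',np.round(P,4),'z',p[2],'yaw',np.arctan2(x[1],x[0])-np.pi/2,'t',f[-1]['time_s'])
E
python3 f.py
```

```text
press 6.554605535507949 feed 6.1602122951630465 Fz -0.8662642927541652 tz -0.6069725156497695 tcp fence [ 0.0891 -0.2831] z 0.03398171359084166 yaw 0.02978962723241807 t 18.15
```

Request:
drive_tool(offset=[[0.1,0,0],[0.1,0,0],[0.1,0,0],[0.1,0,0],[0.1,0,0],[0.1,0,0],[0.1,0,0],[0.1,0,0],[0.1,0,0],[0.1,0,0]], turn=[[0,0,0],[0,0,0],[0,0,0],[0,0,0],[0,0,0],[0,0,0],[0,0,0],[0,0,0],[0,0,0],[0,0,0]], hand=[0,0,0,0,0,0,0,0,0,0])

```text
time_s: 19.4
position: [0.5432, -0.2101, 0.034]
tool_rot: [[-0.03, 1.0, 0.003], [1.0, 0.03, -0.004], [-0.004, 0.003, -1.0]]
ft_force: [6.1, -7.0, -2.3]
grip_width: 0.0164
gripper_force: 107.8
```

```bash
python3 f.py; python3 -c "
from h import *
crop(get_image('side'),250,120,140,105,5,'pics/c5.png')"
```

```text
press 6.443876049926717 feed 4.942272149569778 Fz -1.642394252717039 tz -0.6451416236439452 tcp fence [ 0.0892 -0.2428] z 0.03392153409655331 yaw 0.02981638445039292 t 19.6
```

View pics/c5.png

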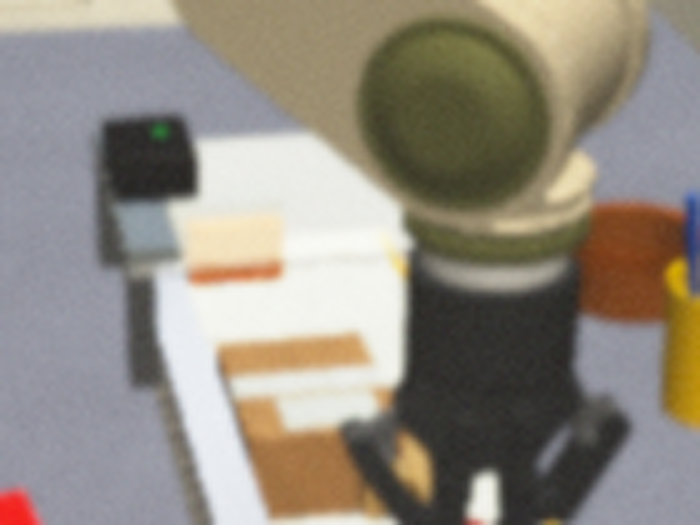

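The side view shows the parcel flush on the fence along (230,370)-(265,500), with steady press and the stick behind it. Continuing the feed.

Request:
drive_tool(offset=[[0.11,0,0],[0.11,0,0],[0.11,0,0],[0.11,0,0],[0.11,0,0],[0.11,0,0],[0.11,0,0],[0.11,0,0],[0.11,0,0],[0.11,0,0]], turn=[[0,0,0],[0,0,0],[0,0,0],[0,0,0],[0,0,0],[0,0,0],[0,0,0],[0,0,0],[0,0,0],[0,0,0]], hand=[0,0,0,0,0,0,0,0,0,0])

```text
time_s: 20.9
position: [0.5419, -0.1661, 0.034]
tool_rot: [[-0.03, 1.0, 0.003], [1.0, 0.03, -0.004], [-0.004, 0.003, -1.0]]
ft_force: [6.8, -7.5, -1.1]
grip_width: 0.0164
gripper_force: 107.8
```

```bash
python3 f.py
```

```text
press 6.056419917221918 feed 5.091948082663141 Fz -1.626215195520406 tz -0.6061076880516186 tcp fence [ 0.0893 -0.1986] z 0.033885880378445185 yaw 0.02993909313711307 t 21.1
```

Press is steady at 6 N.

Request:
drive_tool(offset=[[0.11,0,0],[0.11,0,0],[0.11,0,0],[0.11,0,0],[0.11,0,0],[0.11,0,0],[0.11,0,0],[0.11,0,0],[0.11,0,0],[0.11,0,0]], turn=[[0,0,0],[0,0,0],[0,0,0],[0,0,0],[0,0,0],[0,0,0],[0,0,0],[0,0,0],[0,0,0],[0,0,0]], hand=[0,0,0,0,0,0,0,0,0,0])

```text
time_s: 22.35
position: [0.5406, -0.122, 0.034]
tool_rot: [[-0.03, 1.0, 0.003], [1.0, 0.03, -0.004], [-0.004, 0.003, -1.0]]
ft_force: [6.6, -6.8, -1.1]
grip_width: 0.0168
gripper_force: 107.8
```

```bash
python3 f.py
```

```text
press 6.501676985079309 feed 4.227259288230427 Fz -1.729782437103792 tz -0.6055064004957813 tcp fence [ 0.0893 -0.1546] z 0.03386652522808484 yaw 0.030001757978532995 t 22.55
```

Request:
drive_tool(offset=[[0.11,0,0],[0.11,0,0],[0.11,0,0],[0.11,0,0],[0.11,0,0],[0.11,0,0],[0.11,0,0],[0.11,0,0],[0.11,0,0],[0.11,0,0]], turn=[[0,0,0],[0,0,0],[0,0,0],[0,0,0],[0,0,0],[0,0,0],[0,0,0],[0,0,0],[0,0,0],[0,0,0]], hand=[0,0,0,0,0,0,0,0,0,0])

```text
time_s: 23.8
position: [0.5393, -0.0779, 0.0339]
tool_rot: [[-0.03, 1.0, 0.003], [1.0, 0.03, -0.003], [-0.003, 0.003, -1.0]]
ft_force: [6.3, -5.8, -0.8]
grip_width: 0.016
gripper_force: 107.8
```

```bash
python3 f.py
```

```text
press 5.994957040505509 feed 4.39098833465627 Fz -1.1933669241828873 tz -0.6095131046232027 tcp fence [ 0.0893 -0.1105] z 0.03384417595210701 yaw 0.03003792308313491 t 24.0
```

Request:
drive_tool(offset=[[0.1,0,0],[0.1,0,0],[0.1,0,0],[0.1,0,0],[0.1,0,0],[0.08,0,0],[0.04,0,0],[0.02,0,0],[0,0,0],[0,0,0]], turn=[[0,0,0],[0,0,0],[0,0,0],[0,0,0],[0,0,0],[0,0,0],[0,0,0],[0,0,0],[0,0,0],[0,0,0]], hand=[0,0,0,0,0,0,0,0,0,0])

```text
time_s: 25.25
position: [0.5385, -0.0523, 0.0339]
tool_rot: [[-0.03, 1.0, 0.003], [1.0, 0.03, -0.003], [-0.003, 0.003, -1.0]]
ft_force: [6.2, -6.0, -1.3]
grip_width: 0.0161
gripper_force: 107.8
```

Request:
drive_tool(offset=[[0.02,0,0],[0.02,0,0],[0.02,0,0],[0.02,0,0],[0,0,0],[0,0,0],[0,0,0],[0,0,0],[0,0,0],[0,0,0]], turn=[[0,0,0],[0,0,0],[0,0,0],[0,0,0],[0,0,0],[0,0,0],[0,0,0],[0,0,0],[0,0,0],[0,0,0]], hand=[0,0,0,0,0,0,0,0,0,0])

```text
time_s: 26.5
position: [0.5384, -0.0491, 0.0339]
tool_rot: [[-0.03, 1.0, 0.003], [1.0, 0.03, -0.003], [-0.003, 0.003, -1.0]]
ft_force: [5.1, -6.8, -1.1]
grip_width: 0.0167
gripper_force: 107.8
```

Request:
drive_tool(offset=[[0.02,0,0],[0.02,0,0],[0.02,0,0],[0.02,0,0],[0,0,0],[0,0,0],[0,0,0],[0,0,0],[0,0,0],[0,0,0]], turn=[[0,0,0],[0,0,0],[0,0,0],[0,0,0],[0,0,0],[0,0,0],[0,0,0],[0,0,0],[0,0,0],[0,0,0]], hand=[0,0,0,0,0,0,0,0,0,0])

```text
time_s: 27.75
position: [0.5384, -0.046, 0.0339]
tool_rot: [[-0.03, 1.0, 0.003], [1.0, 0.03, -0.003], [-0.003, 0.003, -1.0]]
ft_force: [7.0, -5.9, -1.2]
grip_width: 0.0163
gripper_force: 107.8
```

Request:
drive_tool(offset=[[0.015,0,0],[0.015,0,0],[0.015,0,0],[0.015,0,0],[0,0,0],[0,0,0],[0,0,0],[0,0,0],[0,0,0],[0,0,0]], turn=[[0,0,0],[0,0,0],[0,0,0],[0,0,0],[0,0,0],[0,0,0],[0,0,0],[0,0,0],[0,0,0],[0,0,0]], hand=[0,0,0,0,0,0,0,0,0,0])

```text
time_s: 29.0
position: [0.5383, -0.0435, 0.0339]
tool_rot: [[-0.03, 1.0, 0.003], [1.0, 0.03, -0.003], [-0.003, 0.003, -1.0]]
ft_force: [5.9, -6.5, -1.1]
grip_width: 0.0161
gripper_force: 107.8
```

Request:
drive_tool(offset=[[0.015,0,0],[0.015,0,0],[0.015,0,0],[0.015,0,0],[0,0,0],[0,0,0],[0,0,0],[0,0,0],[0,0,0],[0,0,0]], turn=[[0,0,0],[0,0,0],[0,0,0],[0,0,0],[0,0,0],[0,0,0],[0,0,0],[0,0,0],[0,0,0],[0,0,0]], hand=[0,0,0,0,0,0,0,0,0,0])

```text
time_s: 30.25
position: [0.5382, -0.0412, 0.0339]
tool_rot: [[-0.03, 1.0, 0.003], [1.0, 0.03, -0.003], [-0.003, 0.003, -1.0]]
ft_force: [5.6, -6.3, -1.3]
grip_width: 0.0163
gripper_force: 107.8
```

Request:
drive_tool(offset=[[0.015,0,0],[0.015,0,0],[0.015,0,0],[0.015,0,0],[0,0,0],[0,0,0],[0,0,0],[0,0,0],[0,0,0],[0,0,0]], turn=[[0,0,0],[0,0,0],[0,0,0],[0,0,0],[0,0,0],[0,0,0],[0,0,0],[0,0,0],[0,0,0],[0,0,0]], hand=[0,0,0,0,0,0,0,0,0,0])

```text
time_s: 31.5
position: [0.5381, -0.0388, 0.0339]
tool_rot: [[-0.03, 1.0, 0.003], [1.0, 0.03, -0.003], [-0.003, 0.003, -1.0]]
ft_force: [5.8, -6.1, 0.3]
grip_width: 0.0163
gripper_force: 107.8
```

Request:
drive_tool(offset=[[0.015,0,0],[0.015,0,0],[0.015,0,0],[0.015,0,0],[0,0,0],[0,0,0],[0,0,0],[0,0,0],[0,0,0],[0,0,0]], turn=[[0,0,0],[0,0,0],[0,0,0],[0,0,0],[0,0,0],[0,0,0],[0,0,0],[0,0,0],[0,0,0],[0,0,0]], hand=[0,0,0,0,0,0,0,0,0,0])

```text
time_s: 32.75
position: [0.5381, -0.0364, 0.0339]
tool_rot: [[-0.03, 1.0, 0.003], [1.0, 0.03, -0.003], [-0.003, 0.003, -1.0]]
ft_force: [5.8, -6.3, -0.2]
grip_width: 0.0167
gripper_force: 107.8
```

Request:
drive_tool(offset=[[0.015,0,0],[0.015,0,0],[0.015,0,0],[0.015,0,0],[0,0,0],[0,0,0],[0,0,0],[0,0,0],[0,0,0],[0,0,0]], turn=[[0,0,0],[0,0,0],[0,0,0],[0,0,0],[0,0,0],[0,0,0],[0,0,0],[0,0,0],[0,0,0],[0,0,0]], hand=[0,0,0,0,0,0,0,0,0,0])

```text
time_s: 34.0
position: [0.5382, -0.0346, 0.034]
tool_rot: [[-0.03, 1.0, 0.004], [1.0, 0.031, -0.004], [-0.004, 0.004, -1.0]]
ft_force: [6.0, -10.2, -1.1]
grip_width: 0.0163
gripper_force: 107.8
```

Request:
drive_tool(offset=[[0.01,0,0],[0.01,0,0],[0.01,0,0],[0.005,0,0],[0,0,0],[0,0,0],[0,0,0],[0,0,0],[0,0,0],[0,0,0]], turn=[[0,0,0],[0,0,0],[0,0,0],[0,0,0],[0,0,0],[0,0,0],[0,0,0],[0,0,0],[0,0,0],[0,0,0]], hand=[0,0,0,0,0,0,0,0,0,0])

```text
time_s: 35.25
position: [0.5385, -0.0345, 0.0342]
tool_rot: [[-0.031, 1.0, 0.004], [0.999, 0.031, -0.007], [-0.007, 0.004, -1.0]]
ft_force: [5.3, -17.2, -0.7]
grip_width: 0.0163
gripper_force: 107.8
```

```bash
python3 f.py
```

```text
press 4.584653059085949 feed 17.69645623470094 Fz -0.7079714062610545 tz -0.23013207770254598 tcp fence [ 0.0899 -0.0676] z 0.03422866965084591 yaw 0.030920966336522193 t 35.45
```

Request:
drive_tool(offset=[[0.01,-0.005,0],[0,0,0],[0,0,0],[0,0,0],[0,0,0],[0,0,0],[0,0,0],[0,0,0],[0,0,0],[0,0,0]], turn=[[0,0,0],[0,0,0],[0,0,0],[0,0,0],[0,0,0],[0,0,0],[0,0,0],[0,0,0],[0,0,0],[0,0,0]], hand=[0,0,0,0,0,0,0,0,0,0])

```text
time_s: 36.7
position: [0.5385, -0.0345, 0.0343]
tool_rot: [[-0.031, 1.0, 0.005], [0.999, 0.031, -0.007], [-0.007, 0.005, -1.0]]
ft_force: [5.0, -19.0, -0.6]
grip_width: 0.0165
gripper_force: 107.8
```

Plate held at roughly 14 N or more for over a second. Now easing off and backing the stick out, along and away from the parcel.

Request:
drive_tool(offset=[[-0.02,0,0],[-0.02,0,0],[-0.02,0,0],[-0.03,0.03,0],[-0.05,0.05,0],[-0.1,0.1,0],[-0.2,0.2,0],[-0.3,0.1,0],[-0.4,0,0],[-0.5,0,0]], turn=[[0,0,0],[0,0,0],[0,0,0],[0,0,0],[0,0,0],[0,0,0],[0,0,0],[0,0,0],[0,0,0],[0,0,0]], hand=[0,0,0,0,0,0,0,0,0,0])

```text
time_s: 37.95
position: [0.5574, -0.0968, 0.0332]
tool_rot: [[-0.03, 1.0, -0.0], [1.0, 0.03, 0.0], [0.0, -0.0, -1.0]]
ft_force: [0.6, 0.2, -0.6]
grip_width: 0.0164
gripper_force: 107.8
```

Request:
drive_tool(offset=[[-0.6,0,0],[-0.7,0,0],[-0.7,0,0],[-0.7,0,0],[-0.4,0,0],[0,0,-0.5],[0,0,-0.8],[0,0,-0.8],[0,0,-0.6],[0,0,0]], turn=[[0,0,0],[0,0,0],[0,0,0],[0,0,0],[0,0,0],[0,0,0],[0,0,0],[0,0,0],[0,0,0],[0,0,0]], hand=[0,0,0,0,0,0,0,0,0,0])

```text
time_s: 39.2
position: [0.5617, -0.2199, 0.1428]
tool_rot: [[-0.03, 1.0, 0.003], [1.0, 0.03, -0.002], [-0.002, 0.003, -1.0]]
ft_force: [-0.4, 0.2, -0.7]
grip_width: 0.0168
gripper_force: 107.8
```

Run:
```python
from h import *
crop(get_image('side'),240,120,200,140,4,'pics/c6.png')
```

```text
(no output)
```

View pics/c6.png

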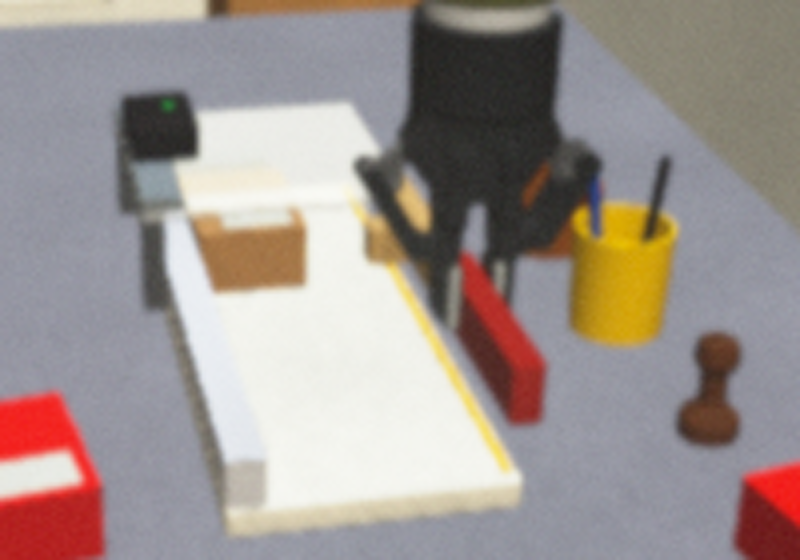

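The parcel at (250,250) stays flush and under the guard, and the stick is level in the gripper. Returning the stick to the mat.

Request:
drive_tool(offset=[[-0.64,-0.56,0],[-0.64,-0.56,0],[-0.64,-0.55,0],[-0.64,-0.55,0],[-0.64,-0.55,0],[0,0,0],[0,0,0],[0,0,0],[0,0,0],[0,0,0]], turn=[[0,0,0],[0,0,0],[0,0,0],[0,0,0],[0,0,0],[0,0,1],[0,0,1],[0,0,1],[0,0,1],[0,0,1]], hand=[0,0,0,0,0,0,0,0,0,0])

```text
time_s: 40.5
position: [0.4539, -0.3502, 0.1395]
tool_rot: [[0.477, 0.879, -0.002], [0.879, -0.477, 0.002], [0.001, -0.003, -1.0]]
ft_force: [-0.3, -0.2, -1.3]
grip_width: 0.0165
gripper_force: 107.8
```

Request:
drive_tool(offset=[[0,0,0],[0,0,0],[0,0,0],[0,0,0],[0,0,0],[0,0,0],[0,0,0],[0,0,0],[0,0,0],[0,0,0]], turn=[[0,0,1],[0,0,1],[0,0,1],[0,0,1],[0,0,1],[0,0,1],[0,0,1],[0,0,1],[0,0,1],[0,0,1]], hand=[0,0,0,0,0,0,0,0,0,0])

```text
time_s: 41.75
position: [0.4539, -0.3502, 0.1395]
tool_rot: [[1.0, 0.027, -0.002], [0.027, -1.0, 0.002], [-0.002, -0.003, -1.0]]
ft_force: [-0.1, -0.2, -0.8]
grip_width: 0.0164
gripper_force: 107.8
```

Request:
drive_tool(offset=[[0,0,0.3],[0,0,0.6],[0,0,0.6],[0,0,0.6],[0,0,0.5],[0,0,0.3],[0,0,0.15],[0,0,0.08],[0,0,0.04],[0,0,0]], turn=[[0,0,0.3],[0,0,0],[0,0,0],[0,0,0],[0,0,0],[0,0,0],[0,0,0],[0,0,0],[0,0,0],[0,0,0]], hand=[0,0,0,0,0,0,0,0,0,0])

```text
time_s: 43.0
position: [0.4546, -0.3508, 0.0148]
tool_rot: [[1.0, -0.001, 0.0], [-0.001, -1.0, -0.0], [0.0, 0.0, -1.0]]
ft_force: [-0.2, -0.6, -2.0]
grip_width: 0.0161
gripper_force: 107.8
```

Request:
drive_tool(offset=[[0,0,0.03],[0,0,0.03],[0,0,0.02],[0,0,0.01],[0,0,0],[0,0,0],[0,0,0],[0,0,0],[0,0,0],[0,0,0]], turn=[[0,0,0],[0,0,0],[0,0,0],[0,0,0],[0,0,0],[0,0,0],[0,0,0],[0,0,0],[0,0,0],[0,0,0]], hand=[0,0,0,0,0,0,0,0,0,0])

```text
time_s: 44.25
position: [0.4544, -0.3507, 0.011]
tool_rot: [[1.0, -0.001, 0.0], [-0.001, -1.0, -0.0], [0.0, 0.0, -1.0]]
ft_force: [-1.8, 1.2, 2.9]
grip_width: 0.0165
gripper_force: 108.2
```

Upward force shows the stick is on the mat. Releasing and lifting.

Request:
drive_tool(offset=[[0,0,0],[0,0,0],[0,0,0],[0,0,0],[0,0,0],[0,0,0],[0,0,0],[0,0,0],[0,0,0],[0,0,0]], turn=[[0,0,0],[0,0,0],[0,0,0],[0,0,0],[0,0,0],[0,0,0],[0,0,0],[0,0,0],[0,0,0],[0,0,0]], hand=[1,1,1,1,1,1,1,1,1,1])

```text
time_s: 45.5
position: [0.4544, -0.3507, 0.0109]
tool_rot: [[1.0, -0.001, -0.0], [-0.001, -1.0, -0.0], [-0.0, 0.0, -1.0]]
ft_force: [-0.2, -0.4, 0.3]
grip_width: 0.0855
gripper_force: 0.0
```

Request:
drive_tool(offset=[[0,0,-0.3],[0,0,-0.6],[0,0,-0.8],[0,0,-0.8],[0,0,-0.8],[-0.6,0,-0.8],[-0.8,0,-0.8],[-0.8,0,0],[-0.8,0,0],[0,0,0]], turn=[[0,0,0],[0,0,0],[0,0,0],[0,0,0],[0,0,0],[0,0,0],[0,0,0],[0,0,0],[0,0,0],[0,0,0]], hand=[1,1,1,1,1,1,1,1,1,1])

```text
time_s: 46.75
position: [0.3331, -0.3505, 0.208]
tool_rot: [[1.0, -0.003, 0.0], [-0.003, -1.0, -0.001], [0.0, 0.001, -1.0]]
ft_force: [1.5, 0.2, -0.8]
grip_width: 0.0852
gripper_force: 0.0
```

Run:
```python
from h import *
a=get_image('side'); b=get_image('top')
cv2.imwrite('pics/fin.png',np.vstack([cv2.resize(a[130:330,230:500],(675,500))[:300],cv2.resize(b[145:265,200:440],(675,338))[:300]]))
```

```text
(no output)
```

View pics/fin.png

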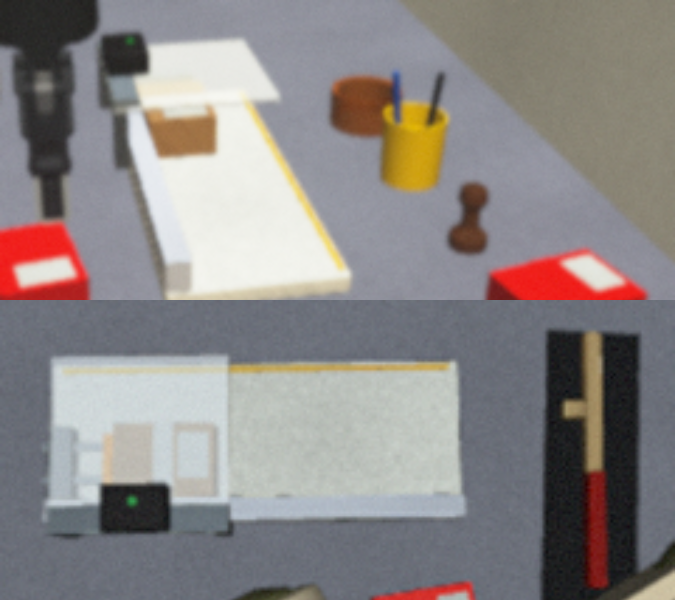

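The parcel is against the plate under the guard, flush with the fence. The stick is on its mat, released, and the bystanders haven't moved. Handing in.

```bash
python3 -c "
from rig import *
print(env.close_job())"
```

```text
the job is handed in; nothing more can be done
None
```

The job is handed in at about 47 s of the 72 s (no verdict came back): by my readings the parcel was pressed to the fence at about 6 N, fed to the stop plate and held there at about 14 N or more for over a second, then left flush under the guard, with the stick back on its mat and the bystanders unmoved.

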